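# Load leg caps into the gravity chute, hollow side up

## Robot

A 6-joint arm with a two-finger parallel gripper is mounted at the origin on a cart in front of the work surface, level with it; the furniture and walls round the work are solid. World frame = base frame: x ahead of the robot, y to its left, z up, the work surface at z = 0. Lengths are in m, angles in rad, forces in N, time in s.
With the tool pointing down it reaches from about 0.375 to 0.925 m from the base axis. Payload 5.7 kg.
Tool frame: the origin (TCP) lies on the centre line of the jaws, within the pads' length; the fingertips stand 11 mm ahead of it and the grasp point (between the pads) lies 8 mm behind it (tip_reach is the distance from the TCP to the fingertips, in m); z points along the fingers, y is the line along which they close (so a half turn about z gives the same grasp; the last joint's range is limited). The gripper opens to 88 mm and grips with 3 to 60 N. Pads are 20 mm wide; open, the fingers measure 115 mm over their backs; the gripper's body (75 mm by 178 mm) begins 61 mm behind the grasp point.
Start: joints at [-1.317, 0.359, 1.51, -0, 1.272, -0.115], TCP at [0.216, -0.56, 0.234] pointing down, gripper open.
Joint ranges: [-2.97, 2.97], [-1.01, 2.36], [0.21, 2.38], [-0.96, 4.11], [0.2, 2.71], [-2.98, 2.98]. Speed limits (rad/s): [2.39, 2.39, 3.14, 3.14, 3.14, 3.14].

## Interface

Orientations are given as a 3x3 rotation matrix whose columns are the frame's x, y, z axes.
In Python, from bench import get_state, snapshot, job_done, tip_reach gives the robot as it stands.
- The arm moves only by the tool carry_out, never from a script. Its argument "moves" is a list of rows, each a list of 4 numbers: the shift along the world's x, y, z in cm, then the turn about the world's z in rad. A call has 1 to 20 rows; each row is the pose to reach, as a shift and turn from the pose commanded when the call began; what a row does not reach only later rows make up. A row lasts 1/10 s, in which the tool goes at most 50 mm and 8.59 degrees, less where a joint would pass 70% of its speed; a pose out of reach is approached as far as the arm can. A call with a gripper value outside its range is refused whole. "fingers" is the finger opening in cm, from 0 to 8.78, set as the call begins (left out, the last holds). The fingers move at their own pace and stop on an object; the grip force is fixed at half the most. Time passes only in rows, so rows that repeat a pose let the fingers close. It gives the time, the measured TCP pose, the force, the opening and the grip force at its end, in the units of the state.
- get_state(): the state, without advancing time (a new reading comes with each control period).
- snapshot(name): name is "side" or "top" or "wrist"; returns a dict with "color" (384x512x3 uint8, red, green, blue), "z_map" (384x512 float32, m along the optical axis (not along the pixel's ray), 0 where there is no reading), "K" (3x3 intrinsics, pixels), "eye" and "rotation" of the camera in the world. Camera axes: x right, y up, looking along -z (the intrinsics and any distortion apply to the point x, -y, -z); pixel columns grow to the right and rows downward; lengths in m; the calibration is good to about 2 mm. A picture is of the moment at which its call begins.
- job_done(): hands the job in; it is judged then, once.
The state is a dict: "time_s": time; "q": joint angles; "dq": joint speeds; "effort": joint torques, N m; "eef_pos": TCP position; "ee_rot": TCP orientation; "wrist_force": force on the tool from outside, world axes, zero at the start; "wrist_torque": the same for the moment, N m; "finger_gap": finger opening in m; "finger_force": force on a finger pad.
Only numpy, scipy, OpenCV 4.12 (cv2) and the standard library are available. Lean on these libraries where they do the work, as an engineer would, in place of code of your own. Each camera call takes 0.05 s, during which the arm holds its last target. There are 200 camera calls.

## Task

Load the two loose square leg caps from the worktop into the sloping feed chute behind the one already there, so that all three lie in one closed-up row against the stop, flat on the chute floor with their hollow side up. One of the loose caps lies hollow side down and has to be turned over first. Leave the bottle, the tin and the roll of tape where they are.

Things in the scene. Friction and masses are not known exactly. Their poses are not given: they have to be found in the camera images.
- trough: sloping aluminium trough of the feed chute, fixed. Origin: on the floor's surface at the inside face of the stop, mid-width, 24 mm above the worktop; +x runs uphill along the floor (25 degrees above level), +y across, +z square out of the floor. Floor 190 mm long, 44 mm wide between two side lips 6 mm high, 3 mm thick; the stop is two tabs 19 mm high; the upper end is open, 105 mm above the worktop
- trough_load (a point): point on the trough's floor, mid-width, 150 mm uphill of the stop, where there is room to set a cap; axes as the trough's. The floor is polished: a cap let go on it slides down by itself until it meets the row. The chute's dark steel stand below has a foot 176 x 70 mm
- cap_a_center (a point): centre of a loose cap: square grey plastic box, 40 x 40 mm and 36 mm high, 4 mm walls, 5 mm floor, closed on one 40 x 40 face and open (hollow) on the opposite one; its own +z points out of the open side, x and y square to its walls. About 40 g. Stands stably on its closed face, its rim or any side wall. Starts on the worktop hollow side down
- cap_b_center (a point): centre of the other loose cap, same shape, size and axes; at the start it lies on the worktop hollow side up. The bench between the loose caps and the chute is free for putting things down (x 0.42 to 0.48, y 0.06 to 0.25); for y below 0.18 a dark cutting mat 2.4 mm thick, on which the chute stands too, covers it
- cap_0_center (a point): centre of a third, equal cap that already lies in the trough against the stop, hollow side up
- dropper_bottle_center (a point): centre of a dropper bottle, 33 mm across and 102 mm tall, standing; leave alone
- parts_tin_center (a point): centre of a flat closed tin, 66 x 98 x 23 mm; leave alone. Behind it a tower of drawers stands from x = 0.56 on, y = 0.37 to 0.58, 0.53 m tall; two lamp heads hang 0.42 to 0.48 m up from x = 0.59 on, y = -0.2 to 0.34
- masking_tape_center (a point): centre of a roll of masking tape lying flat, 96 mm across and 25 mm high; leave alone
Things that resemble listed ones, but are neither listed nor needed, are in the scene too. What is shaped like the part that bears cap_a_center but green is not meant.

How it is judged:
At the end, for the whole second after the job is handed in: All three caps rest in the trough, hollow side up, square to its floor within 0.15 rad: centres within 6 mm of mid-width, 5 mm of resting height, and along the floor within 26 mm (first cap) and 107 mm (others) of the stop. Bottle (standing), tin and tape are within 30 mm of their start (x of cap_a_center in the frame of trough between 0.01 and 0.107 m and y of cap_a_center in the frame of trough between -0.006 and 0.006 m and z of cap_a_center in the frame of trough between 0.013 and 0.023 m and angle between the z axis of each of cap_a_center, cap_b_center, cap_0_center and the z axis of trough, either way round below 0.15 rad and angle between each of cap_a_center, cap_b_center, cap_0_center's own z axis and vertical below 0.7 rad and linear speed of each of cap_a, cap_b, cap_0 below 0.02 m/s and x of cap_b_center in the frame of trough between 0.01 and 0.107 m and y of cap_b_center in the frame of trough between -0.006 and 0.006 m and z of cap_b_center in the frame of trough between 0.013 and 0.023 m and x of cap_0_center in the frame of trough between 0.01 and 0.026 m and y of cap_0_center in the frame of trough between -0.006 and 0.006 m and z of cap_0_center in the frame of trough between 0.013 and 0.023 m and distance of each of dropper_bottle_center, parts_tin_center, masking_tape_center from where it was at the start of the episode below 0.03 m and angle between dropper_bottle_center's own z axis and vertical below 0.3 rad); the robot touches nothing.
It fails at once if the dropper bottle, the tin or the roll of tape is shoved more than 30 mm (distance of any of dropper_bottle_center, parts_tin_center, masking_tape_center from where it was at the start of the episode above 0.03 m).
It also fails if it takes over 69 s, if anything falls off the work surface, if the arm or the gripper's body presses on something with over 40 N, if the wrist force passes 120 N, or if a joint passes its speed limit or range.

## Working session

There is one attempt and no reset: what is moved stays moved. The work goes in short steps, Python scripts to look and compute and a tool call to move; the robot and the scene stay as the last step left them, time stands still between calls to the robot, and variables do not carry over. Pictures are saved under pics/ and viewed, at most 10 in all, crops included, and the job is handed in when it is done.

Besides the shell and the picture viewer there is one more tool, called after "Emit:" as name(argument=value, ...) on one line, values as JSON. carry_out: Moves the arm, as the interface text tells. Its arguments: {"type":"object","properties":{"moves":{"type":"array"},"fingers":{"type":"number"}},"required":["moves"]}

```bash
mkdir -p pics; cat > h.py <<'E'
import numpy as np, cv2
from bench import get_state, snapshot, job_done, tip_reach
def pts(s):
    z=s["z_map"];K=np.array(s["K"]);v,u=np.mgrid[:z.shape[0],:z.shape[1]]
    p=np.stack([(u-K[0,2])/K[0,0]*z,-(v-K[1,2])/K[1,1]*z,-z],-1)
    w=p@np.array(s["rotation"]).T+np.array(s["eye"]); w[z==0]=np.nan
    return w
E
python3 - <<'E'
from h import *
s=get_state();print(s['time_s'],s['eef_pos'],s['ee_rot'],s['wrist_force'],s['finger_gap'],tip_reach)
a=snapshot("top");b=snapshot("side")
for n,x in(("top",a),("side",b)):
    np.savez(n+"0.npz",**{k:np.array(v) for k,v in x.items()})
    cv2.imwrite(f"pics/{n}0.png",x["color"][:,:,::-1]);print(x["eye"],x["rotation"],x["K"])
E
```

```text
0.0 [ 0.21611806 -0.55899882  0.2328158 ] [[ 9.32759423e-01  3.60499142e-01 -4.77483540e-04]
 [ 3.60499410e-01 -9.32757800e-01  1.74969418e-03]
 [ 1.85386755e-04 -1.80417627e-03 -9.99998355e-01]] [ 0.28012445  0.02151989 -0.4158508 ] 0.08817981266011013 0.011
[0.4133292  0.09241239 1.3640006 ] [[ 0.00734587  0.99646917 -0.08363754]
 [-0.99995612  0.00780626  0.00517886]
 [ 0.00581347  0.08359583  0.99648279]] [[481.06786885   0.         254.32677226]
 [  0.         481.06786885 186.83950681]
 [  0.           0.           1.        ]]
[ 0.28440507 -0.60081871  0.54942295] [[ 0.93377152  0.18094581 -0.30875454]
 [-0.3575364   0.50892232 -0.78304904]
 [ 0.01544264  0.84157988  0.53991188]] [[354.31382604   0.         258.10721505]
 [  0.         354.31382604 191.22075309]
 [  0.           0.           1.        ]]
```

View pics/top0.png

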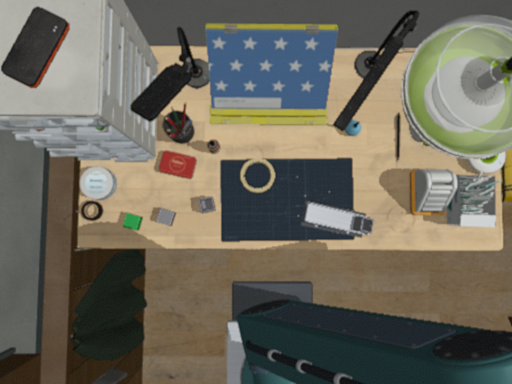

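View pics/side0.png

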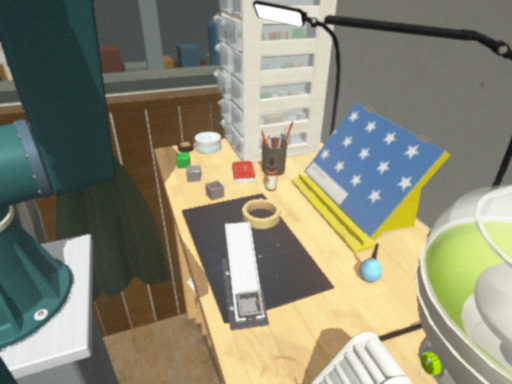

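The top view shows two grey caps at about (166,216), closed face up, and (205,204), hollow side up. The green look-alike is at (132,221). The chute is at (337,219) with its stop at the right and cap_0 at (363,225). The tape is at (257,176), the tin at (177,165) and the bottle at (213,146). The side view agrees. I'll confirm this in an enlarged crop and measure.

```bash
python3 - <<'E'
from h import *
class D(dict):pass
a=dict(np.load("top0.npz"));w=pts(a)
c=a["color"][140:250,75:385,::-1]
cv2.imwrite("pics/crop0.png",cv2.resize(c,None,fx=2.5,fy=2.5,interpolation=cv2.INTER_CUBIC))
hsv=cv2.cvtColor(a["color"],cv2.COLOR_RGB2HSV)
def rect(name,u0,u1,v0,v1,zlo,zhi):
    p=w[v0:v1,u0:u1].reshape(-1,3);p=p[(p[:,2]>zlo)&(p[:,2]<zhi)]
    r=cv2.minAreaRect((p[:,:2]*1000).astype(np.float32));print(name,len(p),r,np.median(p[:,2]),p[:,2].max(),p[:,2].min())
rect("A",154,180,205,228,.03,.042)
rect("B",192,218,193,216,.03,.042)
rect("green",120,145,212,232,.025,.06)
rect("tape",235,280,155,197,.015,.035)
rect("tin",155,200,148,180,.012,.035)
rect("bottle",204,222,136,157,.03,.12)
print("mat edge", [w[v,221] for v in (170,200,230)], w[200,225],w[235,180])
p=w[195:245,298:380].reshape(-1,3);p=p[(p[:,2]>.02)]
print("chute",cv2.minAreaRect((p[:,:2]*1000).astype(np.float32)),np.percentile(p[:,2],[0,10,50,90,100]))
for u in range(300,378,6): print(u,[tuple(np.round(w[v,u]*1000).astype(int)) for v in range(204,240,5)])
E
```

```text
A 205 ((441.8396301269531, 331.08782958984375), (40.493656158447266, 39.19767761230469), 72.21723175048828) 0.03446170552665451 0.04045280715084343 0.030035146536427693
B 82 ((476.84197998046875, 217.69326782226562), (39.688316345214844, 39.8667106628418), 12.604081153869629) 0.034496982307043345 0.04146215987271673 0.030004838783045384
green 220 ((427.75469970703125, 423.77362060546875), (41.326107025146484, 40.24847412109375), 74.12091827392578) 0.03478877053006624 0.042264347213904596 0.026803585523702766
tape 351 ((560.5894165039062, 76.82723999023438), (93.37177276611328, 92.46006774902344), 0.5680931210517883) 0.025422020919524835 0.03219523720085049 0.015391504105584541
tin 799 ((592.6919555664062, 313.19805908203125), (121.9026107788086, 66.48129272460938), 77.3919677734375) 0.021960261661445823 0.029780633985256433 0.012431214482762298
bottle 131 ((637.9237060546875, 199.82870483398438), (32.31648254394531, 32.094295501708984), 12.758332252502441) 0.06162664262431483 0.09935787926260775 0.030046067837819157
mat edge [array([5.75252988e-01, 1.80733357e-01, 1.63925784e-04]), a
[... 4507 characters left out ...]
t64(467), np.int64(-233), np.int64(-2)), (np.int64(453), np.int64(-232), np.int64(-2)), (np.int64(438), np.int64(-218), np.int64(56)), (np.int64(424), np.int64(-223), np.int64(36)), (np.int64(411), np.int64(-222), np.int64(41)), (np.int64(397), np.int64(-224), np.int64(30)), (np.int64(383), np.int64(-230), np.int64(5))]
372 [(np.int64(482), np.int64(-250), np.int64(-3)), (np.int64(468), np.int64(-251), np.int64(-6)), (np.int64(453), np.int64(-249), np.int64(0)), (np.int64(438), np.int64(-234), np.int64(59)), (np.int64(424), np.int64(-234), np.int64(57)), (np.int64(411), np.int64(-234), np.int64(58)), (np.int64(397), np.int64(-249), np.int64(-2)), (np.int64(383), np.int64(-248), np.int64(0))]
```

View pics/crop0.png

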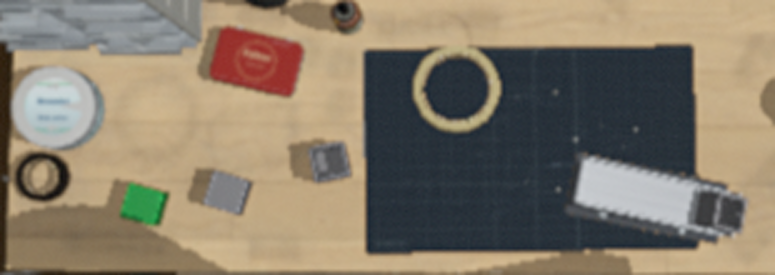

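The crop confirms it: the grey cap A is at (227,190) with its closed face up, and B is at (330,160) with its hollow up. The green one at (145,203) is not meant. I'll move over the chute first for a closer look.

Emit:
carry_out(moves=[[5,5,1,0.14],[9,9,2,0.28],[12,13,3,0.42],[15,18,4,0.56],[18,23,4,0.7],[20,28,4,0.84],[21,32,4,0.98],[22,36,4,1.0],[22.4,40,4,1.02],[22.4,40,4,1.02],[22.4,40,4,1.02],[22.4,40,4,1.02]], fingers=8.7)

```text
time_s: 1.3
eef_pos: [0.4402, -0.1597, 0.2735]
ee_rot: [[0.18, 0.984, -0.0], [0.984, -0.18, -0.001], [-0.001, -0.0, -1.0]]
wrist_force: [-0.3, -0.3, -0.2]
finger_gap: 0.0871
finger_force: 0.0
```

```bash
python3 - <<'E'
from h import *
s=get_state();print(s['time_s'],s['eef_pos'],s['ee_rot'][:,1],s['q'])
a=snapshot("wrist");np.savez("w1.npz",**{k:np.array(v) for k,v in a.items()})
print(a["eye"],a["rotation"],a["K"])
cv2.imwrite("pics/w1.png",a["color"][:,:,::-1])
E
```

```text
1.3 [ 0.44024022 -0.15972576  0.27353367] [ 9.83755148e-01 -1.79515322e-01 -2.39659476e-04] [-4.95142705e-01  1.28288296e-01  1.72521271e+00 -7.29713937e-04
  1.28811569e+00 -3.14445483e-01]
[ 0.45570476 -0.07853544  0.42439394] [[ 9.83979555e-01  1.70099064e-01  5.33904879e-02]
 [-1.78281294e-01  9.39032335e-01  2.93996691e-01]
 [-1.26832383e-04 -2.98805259e-01  9.54314100e-01]] [[316.14446938   0.         252.32419744]
 [  0.         316.14446938 193.28344331]
 [  0.           0.           1.        ]]
```

View pics/w1.png

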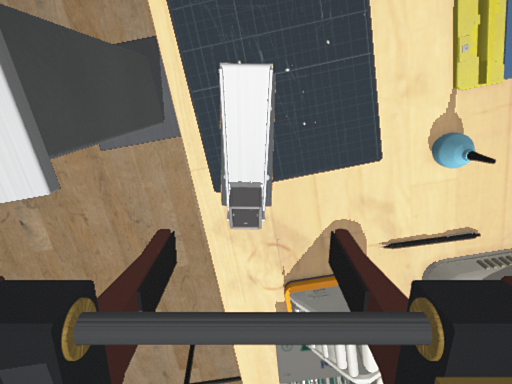

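The wrist view shows the chute's upper end at about (246,66). Cap_0's uphill wall is at (246,195) and its hollow at (245,217). I'll fit the centre line.

```bash
python3 - <<'E'
from h import *
a=dict(np.load("w1.npz"));w=pts(a);K=a["K"];R=a["rotation"];e=a["eye"]
g=a["color"].min(2)
h=np.array([np.cos(np.radians(78.84)),np.sin(np.radians(78.84))])
# floor plane fit
P=w[75:175,232:262].reshape(-1,3);P=P[np.isfinite(P[:,0])]
A=np.c_[P[:,:2],np.ones(len(P))];c=np.linalg.lstsq(A,P[:,2],rcond=None)[0];print("plane",c,"slope",np.degrees(np.arctan(np.hypot(*c[:2]))),"dir",np.degrees(np.arctan2(c[1],c[0])))
n=np.array([-c[0],-c[1],1])
def ray(u,v,dz=0):
    d=R@np.array([(u-K[0,2])/K[0,0],-(v-K[1,2])/K[1,1],-1]); t=(c[2]+dz-n@e)/(n@d); return e+t*d
M=[];
for v in range(80,176,6):
    r=g[v,200:300].astype(int); br=np.where(r>150)[0]+200
    L,Rr=br.min(),br.max(); p,q=ray(L,v),ray(Rr,v); M.append(((p+q)/2)); 
    if v%12==8: print(v,L,Rr,np.linalg.norm(p-q),r[10:85:1][:0],M[-1])
print("row", g[120,210:285])
M=np.array(M);vx,vy,x0,y0=cv2.fitLine((M[:,:2]).astype(np.float32),cv2.DIST_HUBER,0,.001,.001).ravel();print("line",np.degrees(np.arctan2(vy,vx)),x0,y0)
# where plane z=24mm+2.4mm? along line
for u,v in ((246,64),(246,66),(246,68)):print(ray(u,v))
for v in range(176,232,3): print(v,g[v,245],np.round(w[v,245],3))
E
```

```text
plane [0.09185704 0.45790691 0.08727282] slope 25.033957347203984 dir 78.65690599267548
80 220 271 0.049423819273492854 [] [ 0.45149864 -0.06434026  0.0992843 ]
92 221 271 0.049753819879357127 [] [ 0.44984481 -0.07525888  0.09413267]
104 221 270 0.05010475390583238 [] [ 0.44709368 -0.08659723  0.08868805]
116 222 269 0.04942265114889788 [] [ 0.44470454 -0.09867242  0.08293928]
128 223 269 0.04978153293574329 [] [ 0.44270777 -0.11154818  0.07685996]
140 200 268 0.07585699630251733 [] [ 0.4268513  -0.12272663  0.07028474]
152 200 267 0.07706232150396054 [] [ 0.42304455 -0.13694739  0.06342328]
164 200 267 0.07952943574511394 [] [ 0.41957704 -0.15218288  0.05612833]
row [ 63  54  55  54  52  54  61  65  56  73  90 113 191 241 228 200 246 244
 242 242 242 242 243 242 243 244 243 241 238 240 241 243 244 243 242 242
 243 241 242 243 243 243 243 242 242 242 243 242 243 242 241 243 244 243
 245 246 244 185 243 235 104  95  99 103 104  66  51  55  55  58  59  60
  61  58  57]
line 68.30282 0.44040173 -0.10076491
[ 0.45466458 -0.05083788  0.10575795]
[ 0.45434033 -0.0524866   0.1049732 ]
[ 0.45401332 -0.05414932  0.10418179]
176 239 [ 0.43  -0.171  0.048]
179 239 [ 0.429 -0.175  0.048]
182 143 [ 0.428 -0.179  0.045]
185 140 [ 0.427 -0.184  0.042]
188 82 [ 0.427 -0.187  0.044]
191 86 [ 0.426 -0.19   0.048]
194 86 [ 0.426 -0.193  0.052]
197 84 [ 0.426 -0.194  0.059]
200 85 [ 0.425 -0.197  0.063]
203 84 [ 0.425 -0.199  0.068]
206 110 [ 0.425 -0.201  0.071]
209 90 [ 0.42  -0.219  0.033]
212 86 [ 0.42  -0.221  0.038]
215 85 [ 0.42  -0.224  0.042]
218 86 [ 0.419 -0.226  0.047]
221 84 [ 0.419 -0.228  0.051]
224 90 [ 0.419 -0.231  0.054]
227 145 [ 0.418 -0.234  0.057]
230 156 [ 0.411 -0.263 -0.   ]
```

Emit:
carry_out(moves=[[0.5,5,-1,0.1],[1,10,-3,0.2],[1.5,14.5,-6,0.3],[2,19,-8,0.4],[2.5,23.5,-10,0.4],[3,28,-12,0.4],[3.4,32.5,-14,0.4],[3.7,36,-16,0.4],[3.7,37.8,-18,0.4],[3.7,37.8,-21,0.4],[3.7,37.8,-23.5,0.4],[3.7,37.8,-25.2,0.4],[3.7,37.8,-25.2,0.4],[3.7,37.8,-25.2,0.4]])

```text
time_s: 2.75
eef_pos: [0.478, 0.2173, 0.0214]
ee_rot: [[-0.215, 0.977, -0.001], [0.977, 0.215, -0.0], [-0.0, -0.001, -1.0]]
wrist_force: [0.4, 0.5, 0.6]
finger_gap: 0.087
finger_force: 0.0
```

Emit:
carry_out(moves=[[0,0,0,0],[0,0,0,0],[0,0,0,0],[0,0,0,0],[0,0,0,0],[0,0,0,0]], fingers=3.4)

```text
time_s: 3.35
eef_pos: [0.4772, 0.2184, 0.0218]
ee_rot: [[-0.216, 0.976, -0.0], [0.976, 0.216, -0.0], [-0.0, -0.0, -1.0]]
wrist_force: [-0.6, 0.1, 0.5]
finger_gap: 0.0429
finger_force: 0.3
```

Emit:
carry_out(moves=[[0,0,0,0],[0,0,0,0],[0,0,0,0],[0,0,0,0],[0,0,2,0],[0,0,5,0],[0,-1,9,0],[-0.5,-4,13,-0.1],[-1,-8,16,-0.2],[-1.5,-12,17,-0.3],[-2,-16.5,17,-0.414],[-2.5,-21,17,-0.414],[-3,-25.5,17,-0.414],[-3.5,-30,17,-0.414],[-4,-34,16,-0.414],[-4.1,-36.3,14,-0.414],[-4.1,-36.3,11,-0.414],[-4.1,-36.3,10,-0.414],[-4.1,-36.3,10,-0.414],[-4.1,-36.3,10,-0.414]])

```text
time_s: 5.35
eef_pos: [0.4365, -0.1442, 0.122]
ee_rot: [[0.194, 0.981, -0.0], [0.981, -0.194, 0.0], [0.0, -0.0, -1.0]]
wrist_force: [0.2, -0.3, -0.4]
finger_gap: 0.04
finger_force: 30.0
```

```bash
python3 - <<'E'
from h import *
s=get_state();print(s['eef_pos'],s['ee_rot'][:,1],s['finger_gap'],s['finger_force'])
a=snapshot("wrist");np.savez("w2.npz",**{k:np.array(v) for k,v in a.items()})
b=snapshot("side")["color"][180:340,180:310]
c=cv2.resize(b,None,fx=3,fy=3)[:384]
cv2.imwrite("pics/w2.png",np.hstack([a["color"][:,100:400],c])[:,:,::-1])
E
```

```text
[ 0.43650392 -0.14421754  0.12199366] [ 9.81017496e-01 -1.93919130e-01 -2.07852462e-04] 0.03998242229149631 29.999811351299286
```

View pics/w2.png

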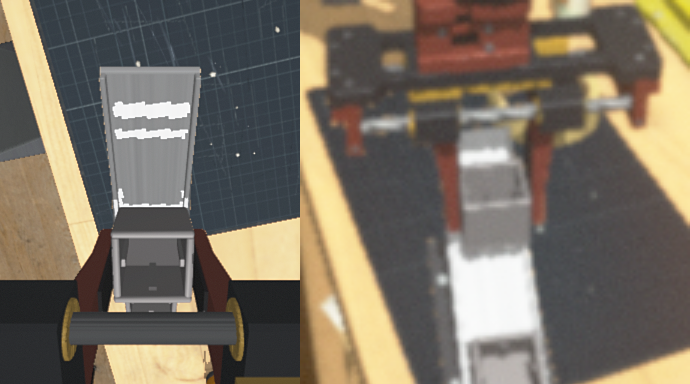

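Cap B is held hollow up and lines up with the trough: cap centre at column 152, trough centre at about 152. Lowering.

Emit:
carry_out(moves=[[0,0,-1,0],[0,0,-2,0],[0,0,-2.5,0],[0,0,-2.8,0],[0,0,-3,0],[0,0,-3.2,0],[0,0,-3.3,0],[0,0,-3.3,0]])

```text
time_s: 6.25
eef_pos: [0.4365, -0.1459, 0.0901]
ee_rot: [[0.194, 0.981, 0.0], [0.981, -0.194, -0.002], [-0.002, 0.001, -1.0]]
wrist_force: [-5.8, -4.0, 20.1]
finger_gap: 0.0401
finger_force: 30.0
```

Emit:
carry_out(moves=[[0,0,-0.15,0],[0,0,-0.3,0],[0,0,-0.3,0]])

```text
time_s: 6.55
eef_pos: [0.4365, -0.1464, 0.0873]
ee_rot: [[0.193, 0.981, 0.001], [0.981, -0.193, -0.003], [-0.003, 0.001, -1.0]]
wrist_force: [-7.6, -5.1, 22.5]
finger_gap: 0.0399
finger_force: 30.0
```

```bash
python3 - <<'E'
from h import *
a=snapshot("wrist");c=a["color"][160:330,180:330]
cv2.imwrite("pics/w3.png",cv2.resize(c,None,fx=3.5,fy=3.5)[:,:,::-1])
E
```

```text
(no output)
```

View pics/w3.png

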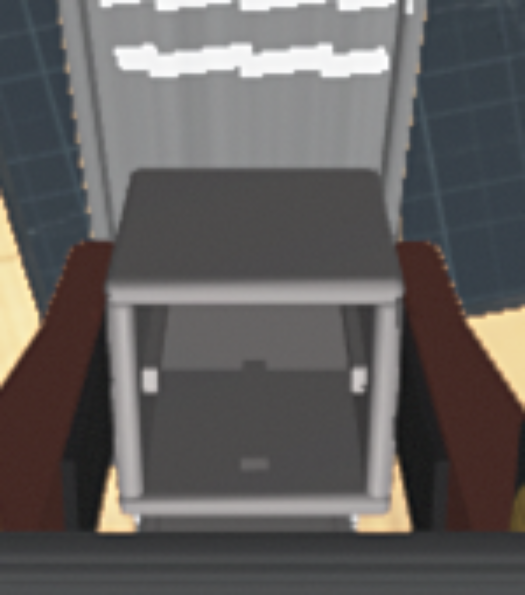

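The cap is pivoting in the grip toward the slope, as intended, but it sits about 1 mm too far to +x. I'll correct that, press on and let go.

Emit:
carry_out(moves=[[-0.1,0,0,0],[-0.1,0,-0.2,0],[-0.1,0,-0.4,0],[-0.1,0,-0.4,0]])

```text
time_s: 7.0
eef_pos: [0.4364, -0.1468, 0.0835]
ee_rot: [[0.194, 0.981, 0.002], [0.981, -0.194, -0.004], [-0.003, 0.003, -1.0]]
wrist_force: [-5.6, -6.2, 21.2]
finger_gap: 0.0399
finger_force: 30.0
```

Emit:
carry_out(moves=[[-0.1,0,-0.3,0],[-0.1,0,-0.3,0],[-0.1,0,-0.3,0],[-0.1,0,-0.3,0],[-0.1,0,2,0],[-0.1,0,6,0],[-0.1,0,10,0],[-0.1,3,12,0],[-0.1,3,12,0]], fingers=6.0)

```text
time_s: 7.9
eef_pos: [0.4358, -0.1136, 0.2044]
ee_rot: [[0.194, 0.981, 0.005], [0.981, -0.194, -0.001], [-0.0, 0.005, -1.0]]
wrist_force: [-0.4, -0.2, 0.2]
finger_gap: 0.06
finger_force: 0.0
```

```bash
python3 - <<'E'
from h import *
s=get_state();print(s['time_s'],s['eef_pos'],s['ee_rot'][:,1],s['q'])
a=snapshot("wrist");c=a["color"][40:300,150:350]
cv2.imwrite("pics/w4.png",cv2.resize(c,None,fx=2.3,fy=2.3)[:,:,::-1])
E
```

```text
7.9 [ 0.43577868 -0.11356463  0.20442388] [ 0.98102665 -0.19380475  0.00514143] [-4.09367652e-01  1.72691070e-01  1.86021655e+00  1.12379902e-03
  1.10364185e+00 -2.14829420e-01]
```

View pics/w4.png

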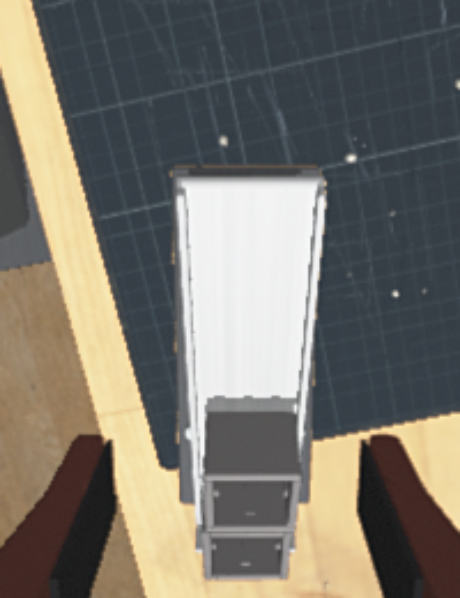

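Cap B is seated: in the crop its rim is at (250,500), directly behind cap_0's hollow at (245,555). Now cap A. I'll carry it to the mat edge and use that as a kerb to tip it over twice.

Emit:
carry_out(moves=[[0,4,0,0],[0,9,0,-0.05],[0.1,14,0,-0.115],[0.2,19,0,-0.115],[0.3,24,0,-0.115],[0.4,29,-2,-0.115],[0.5,33.5,-4,-0.115],[0.6,38,-6,-0.115],[0.6,42,-8,-0.115],[0.6,44.5,-10,-0.115],[0.6,44.5,-13,-0.115],[0.6,44.5,-16.5,-0.115],[0.6,44.5,-18.2,-0.115],[0.6,44.5,-18.2,-0.115],[0.6,44.5,-18.2,-0.115]], fingers=8.0)

```text
time_s: 9.45
eef_pos: [0.44, 0.3296, 0.0187]
ee_rot: [[0.306, 0.952, -0.002], [0.952, -0.306, -0.001], [-0.002, -0.001, -1.0]]
wrist_force: [1.0, 0.9, 0.4]
finger_gap: 0.0797
finger_force: 0.0
```

Emit:
carry_out(moves=[[0,0,0,0],[0,0,0,0],[0,0,0,0],[0,0,0,0],[0,0,0,0],[0,0,0,0],[0,0,0,0],[0,0,0,0],[0,0,0,0]], fingers=3.4)

```text
time_s: 10.35
eef_pos: [0.4404, 0.3305, 0.02]
ee_rot: [[0.306, 0.952, 0.0], [0.952, -0.306, 0.0], [0.0, 0.0, -1.0]]
wrist_force: [-0.9, -1.0, 5.8]
finger_gap: 0.0397
finger_force: 30.0
```

Emit:
carry_out(moves=[[0,0,2,0],[0.3,-3,3,0.1],[0.6,-6.5,3,0.2],[0.9,-10,3,0.325],[1,-12.7,3,0.325],[1,-12.7,1.5,0.325],[1,-12.7,0.5,0.325],[1,-12.7,0.1,0.325],[1,-12.7,0.1,0.325]])

```text
time_s: 11.25
eef_pos: [0.4499, 0.2037, 0.0201]
ee_rot: [[-0.015, 1.0, -0.001], [1.0, 0.015, -0.0], [-0.0, -0.001, -1.0]]
wrist_force: [0.0, 0.1, -0.1]
finger_gap: 0.0396
finger_force: 30.0
```

Emit:
carry_out(moves=[[0,0,0,0],[0,0,0,0],[0,0,0,0],[0,0,2,0],[0,0,6,0],[0,1,10,0],[0,1,10,0]], fingers=6.0)

```text
time_s: 11.95
eef_pos: [0.454, 0.2154, 0.1253]
ee_rot: [[-0.015, 1.0, 0.009], [1.0, 0.015, 0.003], [0.003, 0.009, -1.0]]
wrist_force: [1.1, 0.1, 0.6]
finger_gap: 0.0601
finger_force: 0.0
```

```bash
cat >> h.py <<'E'
def blob(w,x0,x1,y0,y1,zlo,zhi):
    p=w.reshape(-1,3);p=p[(p[:,0]>x0)&(p[:,0]<x1)&(p[:,1]>y0)&(p[:,1]<y1)&(p[:,2]>zlo)&(p[:,2]<zhi)]
    (c,s,a)=cv2.minAreaRect((p[:,:2]*1000).astype(np.float32));print(len(p),np.round(c,1),np.round(s,1),round(a,1),"z",np.round(np.percentile(p[:,2],[5,50,95]),4))
E
python3 - <<'E'
from h import *
s=get_state();print(s['eef_pos'],s['ee_rot'][:,1])
a=snapshot("wrist");w=pts(a)
blob(w,.40,.50,.15,.25,.030,.042)
cv2.imwrite("pics/w5.png",a["color"][:,:,::-1])
E
```

```text
[0.45396968 0.21538134 0.12532554] [0.9998515  0.01458412 0.00918013]
2312 [450.9 204.3] [39.9 40.6] 0.5 z [0.0343 0.0358 0.0369]
```

View pics/w5.png

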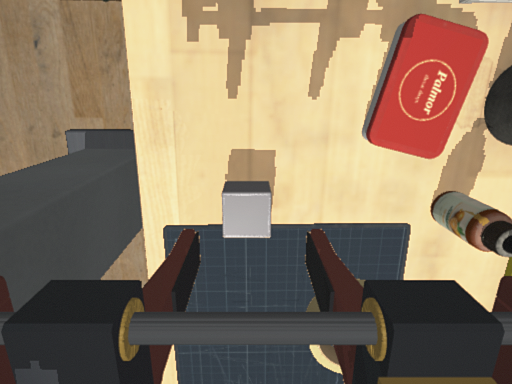

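The cap stands square, just behind the mat edge: cap at (247,210), edge at row 226. I'll go behind it and tip it over the edge along an arc.

Emit:
carry_out(moves=[[0,3,0,0],[0,3,-3,0],[0,3,-6,0],[0,3,-8.1,0],[0,3,-8.1,0],[0,3,-8.1,0],[0,3,-8.1,0],[0,3,-8.1,0],[0,2.3,-8.1,0],[0,1.9,-8.1,0],[0,1.5,-8.1,0],[0,1.5,-8.1,0]], fingers=2.0)

```text
time_s: 13.2
eef_pos: [0.4515, 0.2316, 0.0417]
ee_rot: [[-0.01, 1.0, 0.003], [1.0, 0.01, 0.007], [0.007, 0.003, -1.0]]
wrist_force: [-6.2, 16.8, 13.7]
finger_gap: 0.0201
finger_force: 8.7
```

Emit:
carry_out(moves=[[0,-0.4,0.5,0],[0,-0.9,0.95,0],[0,-1.4,1.3,0],[0,-1.9,1.6,0],[0,-2.5,1.85,0],[0,-3.1,2.0,0],[0,-3.7,2.05,0],[0,-4.3,2.05,0],[0,-4.8,2.05,0],[0,-4.8,2.05,0],[0,-2,5,0],[0,2,8,0],[0,2,8,0]])

```text
time_s: 14.5
eef_pos: [0.4536, 0.253, 0.1231]
ee_rot: [[-0.016, 1.0, 0.008], [1.0, 0.016, 0.005], [0.004, 0.008, -1.0]]
wrist_force: [0.7, -0.4, -0.6]
finger_gap: 0.0202
finger_force: 0.0
```

```bash
python3 - <<'E'
from h import *
s=get_state();print(s['eef_pos'],s['ee_rot'][:,1])
a=snapshot("wrist");w=pts(a)
blob(w,.40,.50,.08,.25,.030,.046)
cv2.imwrite("pics/w6.png",a["color"][150:320,120:400][:,:,::-1])
E
```

```text
[0.45362594 0.25300099 0.12314789] [0.99983837 0.01618829 0.00782073]
1362 [454.6 173. ] [33.  34.6] 0.2 z [0.0405 0.0422 0.0432]
```

View pics/w6.png

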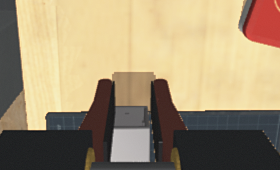

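The cap tipped. It now lies on a side wall at the mat edge, top at 42 mm, with its hollow facing +y (dark interior in the crop at (130,117)). I'll take it back and repeat.

Emit:
carry_out(moves=[[0,-3,0,0],[0,-6,0,0],[0,-7.6,0,0],[0,-7.6,0,0],[0,-7.6,-3,0],[0,-7.6,-6,0],[0,-7.6,-8.5,0],[0,-7.6,-9.6,0],[0,-7.6,-9.6,0],[0,-7.6,-9.6,0]], fingers=7.0)

```text
time_s: 15.55
eef_pos: [0.4504, 0.1725, 0.0238]
ee_rot: [[-0.014, 1.0, -0.0], [1.0, 0.014, -0.0], [-0.0, -0.0, -1.0]]
wrist_force: [0.2, -0.4, -0.4]
finger_gap: 0.07
finger_force: 0.0
```

Emit:
carry_out(moves=[[0,0,0,0],[0,0,0,0],[0,0,0,0],[0,0,0,0],[0,0,0,0],[0,0,0,0],[0,0,0,0],[0,0,1,0],[0,1,2,0],[0,3,2,0],[0,3,1,0],[0,3,0.1,0],[0,3,-0.2,0],[0,3,-0.2,0]], fingers=3.4)

```text
time_s: 16.95
eef_pos: [0.4494, 0.2021, 0.0214]
ee_rot: [[-0.014, 1.0, -0.002], [1.0, 0.014, -0.0], [-0.0, -0.002, -1.0]]
wrist_force: [-1.8, 2.0, 6.7]
finger_gap: 0.0398
finger_force: 30.0
```

Emit:
carry_out(moves=[[0,0,0,0],[0,0,0,0],[0,0,0,0],[0,0,2,0],[0,0,6,0],[0,1,10,0],[0,2,10,0],[0,2,10,0],[0,2,10,0]], fingers=6.5)

```text
time_s: 17.85
eef_pos: [0.4492, 0.222, 0.1205]
ee_rot: [[-0.015, 1.0, -0.002], [1.0, 0.015, -0.001], [-0.001, -0.002, -1.0]]
wrist_force: [-0.4, -0.3, -0.1]
finger_gap: 0.0649
finger_force: 0.0
```

```bash
python3 - <<'E'
from h import *
s=get_state();print(s['eef_pos'],s['ee_rot'][:,1])
a=snapshot("wrist");w=pts(a)
blob(w,.40,.50,.08,.25,.033,.046);blob(w,.40,.50,.08,.26,.004,.030)
cv2.imwrite("pics/w7.png",a["color"])
E
```

```text
[0.44922424 0.22196726 0.12045167] [ 0.99989008  0.0146641  -0.0021913 ]
2108 [450.6 201.1] [40.1 36.6] 0.1 z [0.0387 0.0398 0.0409]
389 [447.8 158.3] [ 95.9 122.6] 2.2 z [0.0041 0.0047 0.026 ]
```

Emit:
carry_out(moves=[[0,1.9,0,0],[0,1.9,0,0],[0,1.9,0,0],[0,1.9,-3,0],[0,1.9,-6,0],[0,1.9,-7.9,0],[0,1.9,-7.9,0],[0,1.9,-7.9,0],[0,1.5,-7.9,0],[0,1.1,-7.9,0],[0,0.7,-7.9,0],[0,0.6,-7.9,0],[0,0.6,-7.9,0]], fingers=2.0)

```text
time_s: 19.2
eef_pos: [0.4507, 0.2283, 0.0431]
ee_rot: [[-0.014, 1.0, 0.001], [1.0, 0.014, 0.0], [0.0, 0.001, -1.0]]
wrist_force: [0.4, 0.1, 0.6]
finger_gap: 0.0202
finger_force: 0.3
```

Emit:
carry_out(moves=[[0,-0.45,0.45,0],[0,-0.9,0.83,0],[0,-1.4,1.15,0],[0,-2.0,1.4,0],[0,-2.6,1.6,0],[0,-3.2,1.68,0],[0,-3.8,1.68,0],[0,-4.4,1.65,0],[0,-4.8,1.65,0],[0,-4.8,1.65,0],[0,-3,5,0],[0,0,8,0],[0,0,8,0],[0,0,8,0]])

```text
time_s: 20.6
eef_pos: [0.4506, 0.2289, 0.123]
ee_rot: [[-0.016, 1.0, 0.001], [1.0, 0.016, 0.0], [0.0, 0.001, -1.0]]
wrist_force: [0.2, -0.7, -0.1]
finger_gap: 0.0202
finger_force: 0.0
```

```bash
python3 - <<'E'
from h import *
s=get_state();print(s['time_s'],s['eef_pos'],s['ee_rot'][:,1])
a=snapshot("wrist");w=pts(a)
blob(w,.40,.50,.08,.25,.030,.048)
b=snapshot("top");wb=pts(b);blob(wb,.42,.48,.11,.2,.033,.046)
p=wb.reshape(-1,3);p=p[(abs(p[:,0]-.45)<.025)&(abs(p[:,1]-.165)<.04)];
for q in p[np.lexsort((p[:,0],))]: 
    if abs(q[0]-.45)<.006: print(np.round(q,3))
E
```

```text
20.6 [0.45056489 0.22890594 0.12298607] [0.99987516 0.01573824 0.00140205]
721 [452.1 168.7] [34.1 41. ] 2.2 z [0.0307 0.0369 0.0388]
80 [451.7 168.5] [38.7 38.9] 0.7 z [0.0337 0.0371 0.0416]
[0.444 0.189 0.53 ]
[0.444 0.185 0.53 ]
[0.444 0.198 0.528]
[0.444 0.194 0.528]
[0.444 0.184 0.007]
[0.444 0.181 0.008]
[0.444 0.176 0.01 ]
[0.444 0.196 0.527]
[0.444 0.191 0.528]
[0.444 0.187 0.528]
[0.444 0.179 0.007]
[0.444 0.167 0.009]
[0.444 0.17  0.008]
[0.444 0.184 0.527]
[0.444 0.164 0.008]
[0.444 0.173 0.005]
[0.444 0.159 0.006]
[0.444 0.158 0.481]
[0.444 0.162 0.004]
[0.444 0.153 0.006]
[0.444 0.156 0.005]
[0.444 0.164 0.57 ]
[0.444 0.17  0.567]
[0.444 0.148 0.003]
[0.444 0.173 0.566]
[0.444 0.176 0.565]
[0.444 0.142 0.004]
[0.444 0.168 0.566]
[0.444 0.166 0.566]
[0.444 0.172 0.565]
[0.445 0.163 0.566]
[0.445 0.175 0.563]
[0.445 0.128 0.004]
[0.445 0.137 0.002]
[0.445 0.134 0.002]
[0.445 0.125 0.005]
[0.445 0.179 0.562]
[ 0.445  0.145 -0.003]
[0.445 0.18  0.56 ]
[ 0.445  0.14  -0.003]
[0.445 0.16  0.519]
[0.445 0.162 0.518]
[ 0.445  0.131 -0.002]
[0.445 0.163 0.554]
[0.445 0.159 0.508]
[... 4804 characters left out ...]
5 0.172 0.557]
[0.455 0.163 0.524]
[0.455 0.178 0.555]
[0.455 0.171 0.556]
[0.455 0.184 0.016]
[0.455 0.166 0.553]
[0.455 0.162 0.519]
[0.455 0.178 0.011]
[0.455 0.176 0.009]
[0.455 0.182 0.005]
[0.455 0.162 0.009]
[0.455 0.159 0.008]
[0.455 0.17  0.005]
[0.455 0.168 0.006]
[0.456 0.153 0.007]
[0.456 0.173 0.002]
[0.456 0.156 0.006]
[0.456 0.165 0.003]
[0.456 0.161 0.511]
[0.456 0.148 0.004]
[0.456 0.136 0.006]
[0.456 0.142 0.005]
[0.456 0.131 0.004]
[0.456 0.134 0.003]
[0.456 0.204 0.534]
[0.456 0.195 0.535]
[ 0.456  0.145 -0.   ]
[0.456 0.202 0.534]
[0.456 0.125 0.003]
[0.456 0.192 0.535]
[ 0.456  0.14  -0.001]
[0.456 0.188 0.534]
[0.456 0.194 0.533]
[0.456 0.199 0.532]
[0.456 0.201 0.532]
```

Cap A is now hollow side up: rim at 38 mm, inner floor at about 7 mm, centre (0.452, 0.1685). I'll grip it and carry it to the chute.

Emit:
carry_out(moves=[[0.1,-3,0,0],[0.1,-6,0,0],[0.1,-6,0,0],[0.1,-6,0,0],[0.1,-6,-3,0],[0.1,-6,-6,0],[0.1,-6,-8.5,0],[0.1,-6,-9.9,0],[0.1,-6,-9.9,0],[0.1,-6,-9.9,0]], fingers=7.0)

```text
time_s: 21.7
eef_pos: [0.451, 0.1688, 0.0234]
ee_rot: [[-0.014, 1.0, -0.001], [1.0, 0.014, -0.0], [-0.0, -0.001, -1.0]]
wrist_force: [0.2, 0.4, 0.5]
finger_gap: 0.07
finger_force: 0.0
```

Emit:
carry_out(moves=[[0,0,0,0],[0,0,0,0],[0,0,0,0],[0,0,0,0],[0,0,0,0],[0,0,0,0],[0,0,0,0],[0,0,0,0],[0,0,3,0]], fingers=3.4)

```text
time_s: 22.6
eef_pos: [0.4489, 0.1678, 0.0516]
ee_rot: [[-0.014, 1.0, -0.006], [1.0, 0.014, -0.001], [-0.001, -0.006, -1.0]]
wrist_force: [-0.4, 0.7, 0.2]
finger_gap: 0.0396
finger_force: 30.0
```

Emit:
carry_out(moves=[[0,0,4,0],[0,-1,8,0],[0,-4,11.5,-0.07],[-0.2,-8,12,-0.14],[-0.4,-12.5,12,-0.212],[-0.6,-17,12,-0.212],[-0.8,-21.5,12,-0.212],[-0.9,-26,12,-0.212],[-0.9,-28,11,-0.212],[-0.9,-28,9,-0.212],[-0.9,-28,7.6,-0.212],[-0.9,-28,7.6,-0.212],[-0.9,-28,7.6,-0.212]])

```text
time_s: 23.9
eef_pos: [0.442, -0.1115, 0.1296]
ee_rot: [[0.197, 0.98, -0.001], [0.98, -0.197, 0.0], [0.0, -0.001, -1.0]]
wrist_force: [-0.3, 0.4, 0.8]
finger_gap: 0.0397
finger_force: 30.0
```

```bash
python3 - <<'E'
from h import *
a=snapshot("wrist");g=a["color"].min(2).astype(int)
np.savez("w8.npz",**{k:np.array(v) for k,v in a.items()})
s=get_state();y=s['ee_rot'][:,1][:2];x=s['ee_rot'][:,0][:2];w=pts(a)
p0=np.array([.4207,-.2228]);print("tcp lateral offset from old line mm",1e3*((s['eef_pos'][:2]-p0)@np.array([.981,-.195])), s['eef_pos'],y)
# trough lips: points on chute above the cap (uphill), lateral coordinates
d=np.array([.195,.981]);l=np.array([.981,-.195]);q=(w[...,:2]-p0);S=q@d*1e3;L=q@l*1e3
for s0 in range(140,170,5):
    m=(abs(S-s0)<2.5)&(w[...,2]>.07)&(w[...,2]<.13)&(abs(L)<35); 
    if m.sum(): print(s0,m.sum(),L[m].min().round(1),L[m].max().round(1))
m=(w[...,2]>.138)&(w[...,2]<.15)&(S>90)&(S<140)&(abs(L)<40);print("cap rim",m.sum(),np.percentile(L[m],[0,2,98,100]).round(1))
E
```

```text
tcp lateral offset from old line mm -0.2921365412174558 [ 0.4425088  -0.11158681  0.13004313] [ 0.98052202 -0.19640903]
140 533 -25.5 24.3
145 551 -25.4 24.6
150 623 -25.3 24.5
155 651 -25.4 24.7
160 656 -25.4 24.4
165 731 -25.3 24.5
cap rim 3533 [-29.4 -26.2  26.2  29.7]
```

It's within 0.3 mm of mid-width. Lowering, pivoting and releasing as before.

Emit:
carry_out(moves=[[0,0,-1,0],[0,0,-1.8,0],[0,0,-2.2,0],[0,0,-2.5,0],[0,0,-2.7,0],[0,0,-2.9,0],[0,0,-3.1,0],[0,0,-3.1,0]])

```text
time_s: 24.75
eef_pos: [0.4425, -0.1131, 0.1]
ee_rot: [[0.195, 0.981, 0.001], [0.981, -0.195, -0.003], [-0.003, 0.001, -1.0]]
wrist_force: [-6.2, -4.8, 19.9]
finger_gap: 0.0397
finger_force: 30.0
```

Emit:
carry_out(moves=[[0,0,0,0],[0,0,0,0],[0,0,0,0],[0,0,0,0],[0,0,2,0],[0,0,6,0],[0,2,10,0],[0,4,12,0],[0,4,12,0],[0,4,12,0]], fingers=6.0)

```text
time_s: 25.75
eef_pos: [0.4421, -0.0715, 0.2183]
ee_rot: [[0.195, 0.981, 0.0], [0.981, -0.195, -0.0], [-0.0, 0.0, -1.0]]
wrist_force: [-0.6, -1.1, 0.4]
finger_gap: 0.0599
finger_force: 0.0
```

```bash
python3 - <<'E'
from h import *
a=snapshot("wrist");b=snapshot("side")["color"][200:330,200:300]
s=get_state();print(s['eef_pos'],s['wrist_force'])
c=cv2.resize(a["color"][60:310,150:350],None,fx=2,fy=2)
cv2.imwrite("pics/w9.png",np.hstack([c,cv2.resize(b,(385,500))])[:,:,::-1])
w=pts(a);O=np.array([.4207,-.2228,.024]);c5,s5=np.cos(np.radians(25)),np.sin(np.radians(25))
X=np.array([.195*c5,.981*c5,s5]);Y=np.array([-.981,.195,0]);Z=np.cross(X,Y)
q=(w-O)@np.c_[X,Y,Z]*1e3
m=(abs(q[...,1])<26)&(q[...,2]>30)&(q[...,2]<45)&(q[...,0]>-10)&(q[...,0]<185)
x=q[m];print("rim",m.sum(),x[:,0].min(),x[:,0].max())
for lo in(0,40,80):
    t=x[(x[:,0]>lo+3)&(x[:,0]<lo+37)];print(lo,len(t),np.percentile(t[:,1],[2,98]).round(1),np.percentile(t[:,2],[5,50,95]).round(1))
E
```

```text
[ 0.44138259 -0.07182059  0.21723339] [ 0.53024677  0.11486889 -0.78263649]
rim 1357 3.484279242947404 122.78836120990987
0 129 [-19.6  19.3] [30.3 35.  36.3]
40 323 [-20.9  17.9] [30.4 35.1 36.4]
80 380 [-20.4  18.5] [30.6 35.2 36.4]
```

View pics/w9.png

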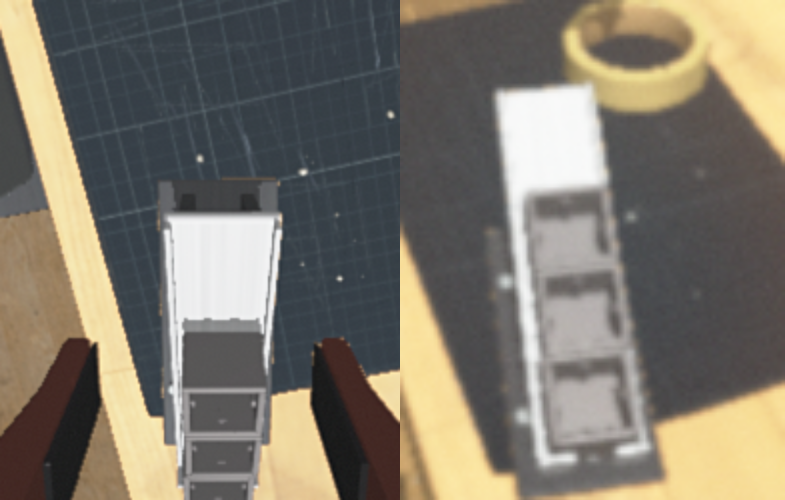

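The picture shows all three caps hollow side up in one closed row against the stop, with the gripper clear. Rim heights are about 36 mm and the row's uphill end is at about 122 mm. I'm handing the job in.

```bash
python3 -c "
from bench import job_done;print(job_done())"
```

```text
the job is handed in; nothing more can be done
None
```

Job handed in after about 26 s of the 69 s allowed: cap A was turned over at the mat edge, and all three caps lie hollow side up in a closed row against the stop; the bottle, tin and tape were not touched, and no pass/fail verdict came back.

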